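Hang the headphones on the hall stand

ROBOT

A 7-joint arm with a two-finger parallel gripper is mounted at the origin on the work surface. World frame = base frame: x ahead of the robot, y to its left, z up, the work surface at z = 0. Lengths are in m, angles in degrees, forces in N, time in s.
With the tool pointing down it reaches from about 0.425 to 0.875 m from the base axis. Payload 8.4 kg.
Tool frame: the origin (TCP) lies midway between the tips of the shut fingers; the grasp point (between the pads) lies 19 mm behind it; z points along the fingers, y is the line along which they close (so a half turn about z gives the same grasp; the last joint's range is limited). The gripper opens to 87 mm and grips with 3 to 60 N. Pads are 19 mm wide; open, the fingers measure 117 mm over their backs; the gripper's body (75 mm by 190 mm) begins 51 mm behind the grasp point.
Start: joints at [-77.475, 19.091, 2.286, 83.961, -0.768, 76.965, -3.352], TCP at [0.203, 0.617, 0.223] pointing down, gripper open.
Joint ranges: [-147.57, 147.57], [-21.85, 119.76], [-74.77, 79.35], [14.55, 137.4], [-85.83, 265.84], [4.83, 119.75], [-152.11, 152.11]. Speed limits (degrees/s): [127.2, 127.2, 159.86, 159.86, 180, 180, 180].

INTERFACE

Orientations are given as a 3x3 rotation matrix whose columns are the frame's x, y, z axes.
In Python, from workcell import r gives the robot as it stands.
- The arm moves only by the tool carry_out, never from a script. Its argument "motion" is a list of rows, each a list of 7 numbers: the shift along the tool's x, y, z normalised to -1 to 1, where 1 is 30 mm, then the turn, a rotation vector about the tool's x, y, z normalised to -1 to 1, where 1 is 10 degrees, then the opening, from 0 (shut) to 1 (fully open). A call has 1 to 5 rows; each row shifts and turns the commanded pose from where the row before left it, along the tool's axes as they then stand; what a row does not reach is not made up. A row lasts 1/8 s, in which the tool goes at most 62.5 mm and 10.7 degrees, less where a joint would pass 70% of its speed; a pose out of reach is approached as far as the arm can. A call with a number of a shift or a turn outside -1 to 1 is refused whole. A call with a gripper value outside its range is refused whole. The fingers move at their own pace and stop on an object; the grip force is fixed at half the most. Time passes only in rows, so rows that do not move let the fingers close. It gives the time, the measured TCP pose, the force, the opening and the grip force at its end, in the units of the state.
- r.sense(): the state, without advancing time (a new reading comes with each control period).
- r.read_camera(name): name is "scene" or "top"; returns the picture (420x560x3 uint8, blue, green, red); there is no depth.
- r.get_calibration(name): a dict with "fov_y" (degrees; the focal length in pixels is half the picture's height over the tangent of half this angle, whatever the lens; pixels are square), "cx", "cy" (the principal point, pixels), "world_from_camera" (4x4, takes a point from camera to world coordinates). Camera axes: x right, y down, z forward; pixel columns grow to the right and rows downward; lengths in m; the calibration is good to about 2 mm. A picture is of the moment at which its call begins. get_calibration takes no time and is no camera call.
- r.finish_job(): hands the job in; it is judged then, once.
The state is a dict: "clock": time; "joints": joint angles; "qvel": joint speeds; "joint_efforts": joint torques, N m; "position": TCP position; "ee_rot": TCP orientation; "contact_force": force on the tool from outside, world axes, zero at the start; "torque": the same for the moment, N m; "width": opening from 0.0 (shut) to 1.0 (fully open); "gripper_force": force on a finger pad.
Only numpy, scipy, OpenCV 4.12 (cv2) and the standard library are available. Lean on these libraries where they do the work, as an engineer would, in place of code of your own. Each camera call takes 0.05 s, during which the arm holds its last target. There are 200 camera calls.

TASK

Lift the headphones out of their wooden dock and hang them by the headband over the brass bar of the stand, in the seat between its two black collars. Nobody noted how high the bar is clamped, so feel for it: lower them onto the bar while still holding them, never loading the stand with more than 20 N, and do not let them drop. Leave the other things on the console table where they are.

Things in the scene. Friction and masses are not known exactly. Their poses are not given: they have to be found in the camera images.
- headphones: Green rigid headphones, 0.2-0.35 kg, standing on their ear cups in the dock, band arched up. Origin: middle of the crown's underside, the spot that must rest on the bar; z up, x across the band, y ear to ear. Band 30 mm wide (x), 10 thick, level for 25 mm at the crown. Ear cups: boxes 60 x 34 x 78 mm centred at y = +-66, undersides at z = -163, cushions inwards to y = +-39.
- grip_left (a point): A good place to grip the headband across its 30 mm width, axes as the headphones': in the band's thickness at y = +37, z = -6 mm, where the fingers pass beside the bar, since at the crown itself the bar must pass. Band mid-line on this side: (y, z) = (+13, 5), (+37, -6), (+57, -26), (+70, -53) mm.
- grip_right (a point): A good place to grip the headband across its 30 mm width, axes as the headphones': in the band's thickness at y = -37, z = -6 mm, where the fingers pass beside the bar, since at the crown itself the bar must pass. Band mid-line on this side: (y, z) = (-13, 5), (-37, -6), (-57, -26), (-70, -53) mm.
- dock: Fixed dark wooden block 90 (x) by 200 (y) by 45 mm high, origin under its centre. Two formed pockets at y = +-66, 64 by 38 mm and 32 mm deep, hold the ear cups; the headphones stand with their axes parallel to the dock's.
- stand: Fixed brass headphone stand. Origin on the table straight below the middle of the seat; x along the level bar (radius 8 mm), free end at x = -28. Black collars of radius 14 bound the seat: x = -28 to -22 and +22 to +28. Bar height is not reported: its top lies anywhere from 225 to 270 mm above the table, the collars 6 mm higher. Bring the arch over the free end, from -x, then lower until touch.
- post (a point): Foot of the stand's brass post (radius 10 mm) at x = +100 mm in the stand's frame, on the table; the post carries the bar and reaches no higher than it. White round foot plate: radius 55, 16 high, centred at x = +60.
- spare_cushion: Loose black ring, 56 mm across and 12 high, lying on the dock between the pockets, under the headband. Origin under its centre. To be left alone.
- key_dish: Loose blue bowl 84 mm across and 26 high on the table under the bar's free end. Origin under its centre. To be left alone.
- bud_vase: Loose grey vase 60 mm across and 85 high standing between dock and stand. Origin under its centre. To be left alone.
- candle: Loose black candle tin 76 mm across and 95 high, on the left. Origin under its centre. To be left alone.
- cup: Loose white cup 72 mm across and 85 high, on the right. Origin under its centre. To be left alone.

How it is judged:
By the outcome, as a careful person would: the job done as asked, in the order asked, and still so for the second after the job is handed in, with the robot touching nothing.
It also fails if it takes over 58 s, if anything falls off the work surface, if the arm or the gripper's body presses on something with over 40 N, if the wrist force passes 120 N, or if a joint passes its speed limit or range.

## Working session

There is one attempt and no reset: what is moved stays moved. The work goes in short steps, Python scripts to look and compute and a tool call to move; the robot and the scene stay as the last step left them, time stands still between calls to the robot, and variables do not carry over. Pictures are saved under pics/ and viewed, at most 10 in all, crops included, and the job is handed in when it is done.

Besides the shell and the picture viewer there is one more tool, called after ">>>" by a JSON object that holds its "api" and its "payload". carry_out: Moves the arm, as the interface text tells. Scaled input: -1 to 1 covers 30 mm each way for a shift and 10 degrees each way for a turn. Its arguments: {"type":"object","properties":{"motion":{"type":"array"}},"required":["motion"]}

```bash
mkdir -p pics; python3 - <<'E'
from workcell import r
import cv2,json
for n in("scene","top"):
    cv2.imwrite(f"pics/{n}0.png",r.read_camera(n)); c=r.get_calibration(n); print(n,c)
s=r.sense(); print(s)
E
```

```text
scene {'fov_y': 51.886345623100425, 'cx': 277.907223095369, 'cy': 211.75088576389794, 'world_from_camera': array([[ 0.15340271,  0.51565596, -0.84295109,  1.7816931 ],
       [ 0.98806645, -0.09201371,  0.12352396, -0.14765941],
       [-0.01386719, -0.8518406 , -0.52361751,  0.87072139],
       [ 0.        ,  0.        ,  0.        ,  1.        ]])}
top {'fov_y': 43.0590875899192, 'cx': 276.56848634062766, 'cy': 209.85674047247008, 'world_from_camera': array([[-0.07412696, -0.97642903,  0.20271047,  0.329061  ],
       [-0.99724243,  0.07185151, -0.01857153,  0.02609405],
       [ 0.00356873, -0.20352813, -0.97906259,  1.46703084],
       [ 0.        ,  0.        ,  0.        ,  1.        ]])}
{'clock': 0.1, 'joints': array([-77.47497079,  19.129906  ,   2.28306295,  84.00555739,
        -0.76859077,  76.96381992,  -3.35113129]), 'qvel': array([ 0.0585004 , -0.03602219, -0.0537893 , -0.20423586, -0.02339496,
        0.07027659,  0.03419925]), 'joint_efforts': array([ 4.32853223e-03, -6.57811332e+01,  1.33996043e+00, -4.04703784e+01,
       -5.97856706e-02,  4.09654586e-02,  7.81902986e-05]), 'position': array([0.20298659, 0.61705735, 0.22172677]), 'ee_rot': array([[-9.49929828e-01,  3.12463076e-01, -3.84920102e-04],
       [ 3.12463304e-01,  9.49928776e-01, -1.41580347e-03],
       [-7.67396259e-05, -1.46518735e-03, -9.99998924e-01]]), 'contact_force': array([0.44192471, 1.00829949, 0.53533326]), 'torque': array([ 0.00152106,  0.03729729, -0.00499852]), 'gripper_force': 0.0, 'width': 1.0015588107986408}
```

View pics/scene0.png

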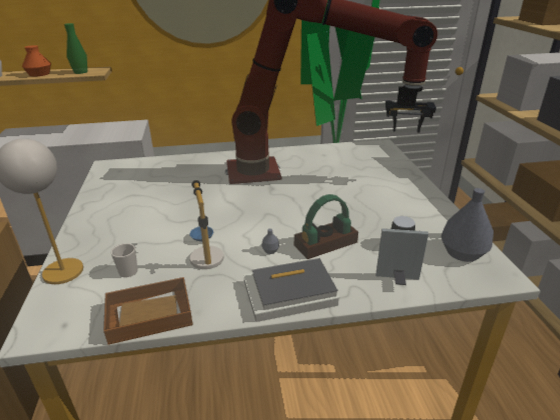

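View pics/top0.png

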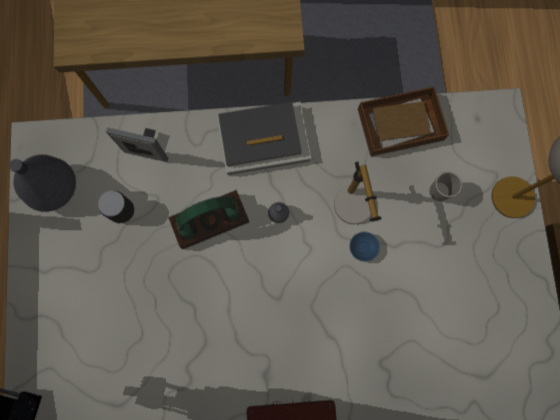

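The scene view shows the headphones in their dock at about (327,225) and the stand at about (204,220). The top view shows the dock at (210,218) and the bar from (366,168) to (375,218). I'll enlarge both.

```bash
python3 - <<'E'
import cv2,numpy as np
def g(n,x,y,w,h,f,o):
    im=cv2.imread(f"pics/{n}0.png")[y:y+h,x:x+w]
    im=cv2.resize(im,None,fx=f,fy=f,interpolation=cv2.INTER_CUBIC); im=np.clip(im.astype(float)*1.5,0,255).astype(np.uint8)
    for i in range(0,w,10):
        cv2.line(im,(i*f,0),(i*f,6 if i%50 else 14),(0,0,255),1)
        if i%20==0: cv2.putText(im,str(x+i),(i*f,22),0,.35,(0,0,255))
    for i in range(0,h,10):
        cv2.line(im,(0,i*f),(6,i*f),(0,0,255),1)
        if i%20==0: cv2.putText(im,str(y+i),(8,i*f+4),0,.35,(0,0,255))
    return im
cv2.imwrite("pics/a.png",np.hstack([g("top",160,180,100,75,4,0),g("top",320,150,100,75,4,0)]).copy() if 0 else np.vstack([np.hstack([g("top",160,180,100,75,4,0),g("top",320,155,100,75,4,0)]),np.hstack([g("scene",285,185,80,75,4,0),np.zeros((300,80,3),np.uint8),g("scene",165,175,100,75,4,0)])]))
cv2.imwrite("pics/b.png",np.hstack([g("scene",285,185,80,75,5,0),g("scene",175,175,75,100,5,0)[:375]]))
E
```

```text
(no output)
```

View pics/a.png

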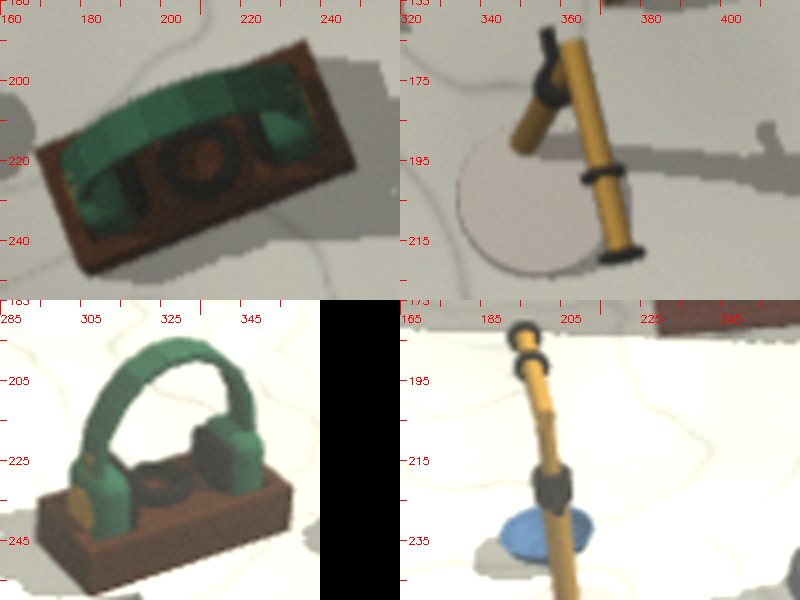

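View pics/b.png

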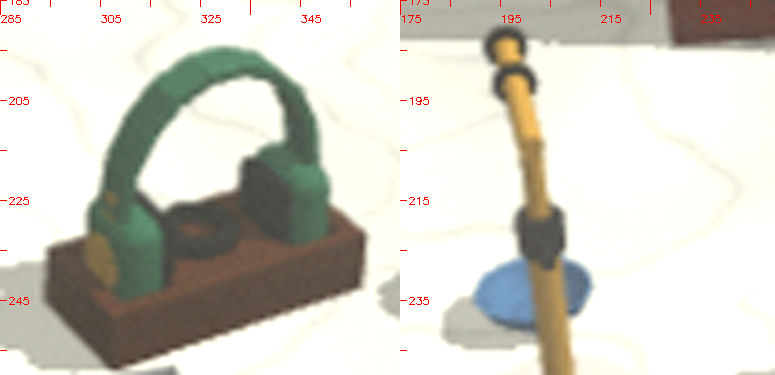

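The crops give these readings:
- **Dock corners, top view:** (169,217), (236,190), (249,222) and (182,249).
- **Dock corners, scene view:** (294,235), (307,247), (358,232), with bottoms at (307,259) and (357,243).
- **Collars:** top view (375.5,218.7) and (370.7,198.5); scene view (195.6,184.2) and (197.8,191.2).
- **Foot plate centre, top view:** (355,205).

Next is a fit by reprojection.

```bash
cat > h.py <<'E'
from workcell import r
import numpy as np
from scipy.optimize import least_squares
C={n:r.get_calibration(n) for n in("scene","top")}
def proj(n,P):
    c=C[n]; M=np.linalg.inv(c["world_from_camera"]); p=np.atleast_2d(P)@M[:3,:3].T+M[:3,3]
    f=210/np.tan(np.radians(c["fov_y"]/2)); return p[:,:2]/p[:,2:]*f+[c["cx"],c["cy"]]
def T(q,L):
    a=q[2]; L=np.atleast_2d(L).astype(float); R=np.array([[np.cos(a),-np.sin(a),0],[np.sin(a),np.cos(a),0],[0,0,1]])
    return L@R.T+[q[0],q[1],0]
def fit(obs,q0):
    def res(q): return np.concatenate([(proj(n,T(q,l(q)))[0]-uv) for n,l,uv in obs])
    s=least_squares(res,q0,loss="soft_l1"); return s.x,res(s.x).reshape(-1,2).round(1)
E
python3 - <<'E'
from h import *
np.set_printoptions(suppress=True,precision=4)
k=lambda *a:(lambda q:np.array(a))
X,Y=.045,.1
# dock axes: x ~ world +x, y ~ world +y
obs=[("top",k(X,Y,.045),(169,217)),("top",k(X,-Y,.045),(236,190)),("top",k(-X,-Y,0),(248.7,221.7)),("top",k(-X,Y,0),(182,248.7)),
("scene",k(X,-Y,.045),(307.4,247.4)),("scene",k(X,-Y,0),(307.4,259)),("scene",k(X,Y,.045),(358,232)),("scene",k(X,Y,0),(357.4,242.6)),("scene",k(-X,-Y,.045),(294,234.6))]
d,e=fit(obs,[.7,.2,.3]);print(d,np.degrees(d[2]),e.tolist())
print("crown pred",proj("top",T(d,[[0,0,.186],[.015,0,.186],[-.015,0,.186]])),proj("scene",T(d,[[.015,0,.186],[-.015,0,.186],[0,.037,.17],[0,-.037,.17]])))
# stand: h=q[3] axis height
c=lambda x:(lambda q:np.array([x,0,q[3]]))
obs=[("top",c(-.028),(375.5,218.7)),("top",c(.025),(370.7,198.5)),("scene",c(-.025),(195.6,184.2)),("scene",c(.025),(197.8,191.2)),("top",k(.06,0,.016),(355.3,205.3))]
s,e=fit(obs,[.7,-.2,0,.24]);print(s,np.degrees(s[2]),"top",s[3]+.008,e.tolist())
print(proj("scene",T(s,[[.1,0,0],[.1,0,s[3]]])),proj("top",T(s,[[.1,0,0],[.1,0,s[3]]])))
E
```

```text
[0.6151 0.1868 0.3183] 18.23484110832817 [[-1.3, -0.4], [0.1, -0.7], [0.4, 0.4], [0.1, 0.5], [-0.1, 0.7], [-0.4, 0.3], [0.4, -0.5], [-0.1, -0.2], [-0.2, -0.5]]
crown pred [[200.9462 207.0084]
 [198.78   201.5073]
 [203.1216 212.533 ]] [[330.7004 198.4866]
 [325.6115 194.4239]
 [337.5167 198.0423]
 [318.0892 203.5297]]
[ 0.5707 -0.2254  0.0938  0.2344] 5.375622397475396 top 0.24235139035620465 [[-0.0, 1.3], [0.2, -0.1], [0.1, -0.2], [-0.6, 0.1], [-0.8, -1.4]]
[[207.4438 266.2802]
 [199.4786 203.2848]] [[350.9307 191.539 ]
 [364.6025 168.4293]]
```

The fit is good to about a pixel: the dock is at (0.615, 0.187) with yaw 18.2°, and the stand is at (0.571, -0.225) with yaw 5.4° and a bar top near 0.242. I'll plan the approach to the left grip.

```bash
cat >> h.py <<'E'
from scipy.spatial.transform import Rotation as Ro
D=np.array([.6151,.1868,np.radians(18.23)]); S=np.array([.5707,-.2254,np.radians(5.38)])
def plan(p,yaw,n,R=None,p0=None):
    """Rows to TCP p, tool y azimuth yaw (deg), tool down, in n rows."""
    s=r.sense(); R=s["ee_rot"]; a=np.radians(yaw)
    Rt=np.array([[np.sin(a),np.cos(a),0],[-np.cos(a),np.sin(a),0],[0,0,-1.]]); 
    if Rt[:,1]@R[:,1]<0: Rt[:,:2]*=-1
    w=Ro.from_matrix(R.T@Rt).as_rotvec(); d=(np.array(p)-s["position"])/n
    print("clock",s["clock"],"pos",s["position"].round(4),"F",s["contact_force"].round(1),"turn deg",np.degrees(w).round(2))
    Rk=R
    for i in range(n):
        print(np.r_[Rk.T@d/.03,np.degrees(w)/n/10].round(2).tolist()); Rk=Rk@Ro.from_rotvec(w/n).as_matrix()
E
python3 -c "
from h import *
g=T(D,[0,.037,.222])[0];print(g);plan(g,18.23,20)"
```

```text
[0.60352521 0.22194291 0.222     ]Traceback (most recent call last):
  File "<string>", line 3, in <module>
    g=T(D,[0,.037,.222])[0];print(g);plan(g,18.23,20)
                                     ~~~~^^^^^^^^^^^^
  File "h.py", line 21, in plan
    w=Ro.from_matrix(R.T@Rt).as_rotvec(); d=(np.array(p)-s["position"])/n
      ~~~~~~~~~~~~~~^^^^^^^^
  File "scipy/spatial/transform/_rotation.pyx", line 1143, in scipy.spatial.transform._rotation.Rotation.from_matrix
ValueError: Non-positive determinant (left-handed or null coordinate frame) in rotation matrix 0: [[-5.93948979e-01 -8.04502706e-01  7.67396259e-05]
 [-8.04501778e-01  5.93948434e-01  1.46518735e-03]
 [ 1.22432657e-03 -8.08509366e-04  9.99998924e-01]].
```

```bash
sed -i 's/\[\[np.sin(a),np.cos(a),0\],\[-np.cos(a),np.sin(a),0\]/[[-np.sin(a),np.cos(a),0],[np.cos(a),np.sin(a),0]/' h.py
python3 -c "
from h import *
g=T(D,[0,.037,.222])[0];print(g);plan(g,18.23,20)"
```

```text
[0.60352521 0.22194291 0.222     ]
clock 0.1 pos [0.203  0.6171 0.2217] F [0.4 1.  0.5] turn deg [-8.000e-02  4.000e-02  5.356e+01]
[-0.84, -0.42, 0.0, -0.0, 0.0, 0.27]
[-0.86, -0.38, 0.0, -0.0, 0.0, 0.27]
[-0.88, -0.34, 0.0, -0.0, 0.0, 0.27]
[-0.89, -0.3, 0.0, -0.0, 0.0, 0.27]
[-0.9, -0.25, -0.0, -0.0, 0.0, 0.27]
[-0.91, -0.21, -0.0, -0.0, 0.0, 0.27]
[-0.92, -0.17, -0.0, -0.0, 0.0, 0.27]
[-0.93, -0.12, -0.0, -0.0, 0.0, 0.27]
[-0.93, -0.08, -0.0, -0.0, 0.0, 0.27]
[-0.94, -0.04, -0.0, -0.0, 0.0, 0.27]
[-0.94, 0.01, -0.0, -0.0, 0.0, 0.27]
[-0.94, 0.05, -0.0, -0.0, 0.0, 0.27]
[-0.93, 0.09, -0.0, -0.0, 0.0, 0.27]
[-0.93, 0.14, -0.0, -0.0, 0.0, 0.27]
[-0.92, 0.18, -0.0, -0.0, 0.0, 0.27]
[-0.91, 0.22, -0.0, -0.0, 0.0, 0.27]
[-0.9, 0.27, -0.0, -0.0, 0.0, 0.27]
[-0.89, 0.31, -0.0, -0.0, 0.0, 0.27]
[-0.87, 0.35, -0.0, -0.0, 0.0, 0.27]
[-0.85, 0.39, -0.0, -0.0, 0.0, 0.27]
```

>>> {"api": "carry_out", "payload": {"motion": [[-0.84,-0.42,0,0,0,0.27,1],[-0.86,-0.38,0,0,0,0.27,1],[-0.88,-0.34,0,0,0,0.27,1],[-0.89,-0.3,0,0,0,0.27,1],[-0.9,-0.25,0,0,0,0.27,1]]}}

```text
clock: 0.72
position: [0.3048, 0.5166, 0.2227]
ee_rot: [[-0.849, 0.529, 0.0], [0.529, 0.849, 0.0], [0.0, 0.0, -1.0]]
contact_force: [-0.7, -0.7, 1.3]
width: 0.996
gripper_force: 0.0
```

>>> {"api": "carry_out", "payload": {"motion": [[-0.91,-0.21,0,0,0,0.27,1],[-0.92,-0.17,0,0,0,0.27,1],[-0.93,-0.12,0,0,0,0.27,1],[-0.93,-0.08,0,0,0,0.27,1],[-0.94,-0.04,0,0,0,0.27,1]]}}

```text
clock: 1.35
position: [0.4042, 0.4181, 0.2226]
ee_rot: [[-0.702, 0.712, 0.0], [0.712, 0.702, 0.0], [0.0, 0.0, -1.0]]
contact_force: [-0.3, -0.1, -0.1]
width: 1.0
gripper_force: 0.0
```

>>> {"api": "carry_out", "payload": {"motion": [[-0.94,0,0,0,0,0.27,1],[-0.94,0.05,0,0,0,0.27,1],[-0.93,0.1,0,0,0,0.27,1],[-0.93,0.14,0,0,0,0.27,1],[0,0,0,0,0,0,1]]}}

```text
clock: 1.98
position: [0.4853, 0.337, 0.2226]
ee_rot: [[-0.554, 0.832, 0.001], [0.832, 0.554, -0.001], [-0.001, 0.0, -1.0]]
contact_force: [-0.5, 0.3, 0.1]
width: 0.996
gripper_force: 0.0
```

```bash
python3 -c "
from h import *
g=T(D,[0,.037,.222])[0];print(g);plan(g,18.23,7)"
```

```text
[0.60352521 0.22194291 0.222     ]
clock 1.975 pos [0.4853 0.337  0.2226] F [-0.5  0.3  0.1] turn deg [1.000e-02 7.000e-02 1.542e+01]
[-0.77, 0.17, 0.0, 0.0, 0.0, 0.22]
[-0.76, 0.19, 0.0, 0.0, 0.0, 0.22]
[-0.75, 0.22, 0.0, 0.0, 0.0, 0.22]
[-0.74, 0.25, 0.0, 0.0, 0.0, 0.22]
[-0.73, 0.28, 0.0, 0.0, 0.0, 0.22]
[-0.72, 0.31, 0.0, 0.0, 0.0, 0.22]
[-0.71, 0.34, 0.0, 0.0, 0.0, 0.22]
```

>>> {"api": "carry_out", "payload": {"motion": [[-0.77,0.17,0,0,0,0.22,1],[-0.76,0.19,0,0,0,0.22,1],[-0.75,0.22,0,0,0,0.22,1],[-0.74,0.25,0,0,0,0.22,1],[-0.73,0.28,0,0,0,0.22,1]]}}

```text
clock: 2.6
position: [0.5687, 0.2571, 0.2226]
ee_rot: [[-0.388, 0.922, 0.0], [0.922, 0.388, -0.0], [-0.0, -0.0, -1.0]]
contact_force: [-0.7, -0.8, -1.1]
width: 0.999
gripper_force: 0.0
```

>>> {"api": "carry_out", "payload": {"motion": [[-0.72,0.31,0,0,0,0.22,1],[-0.71,0.34,0,0,0,0.22,1],[0,0,0,0,0,0,1],[0,0,0,0,0,0,1]]}}

```text
clock: 3.1
position: [0.6014, 0.2263, 0.2224]
ee_rot: [[-0.319, 0.948, -0.001], [0.948, 0.319, 0.0], [0.0, -0.0, -1.0]]
contact_force: [0.2, -0.1, -0.6]
width: 1.001
gripper_force: 0.0
```

```bash
python3 -c "
from h import *
import cv2
g=T(D,[0,.037,.151])[0];print(g);plan(g,18.23,4)
im=r.read_camera('scene');t=r.read_camera('top')
a=cv2.resize(im[150:260,270:390],None,fx=3.3,fy=3.3,interpolation=2);b=cv2.resize(t[150:260,140:260],None,fx=3.3,fy=3.3,interpolation=2)
cv2.imwrite('pics/c.png',np.hstack([a,b]))"
```

```text
[0.60352521 0.22194291 0.151     ]
clock 3.1 pos [0.6014 0.2263 0.2224] F [ 0.2 -0.1 -0.6] turn deg [-0.03 -0.02  0.38]
[-0.04, 0.01, 0.59, -0.0, -0.0, 0.01]
[-0.04, 0.01, 0.59, -0.0, -0.0, 0.01]
[-0.04, 0.01, 0.59, -0.0, -0.0, 0.01]
[-0.04, 0.01, 0.59, -0.0, -0.0, 0.01]
```

View pics/c.png

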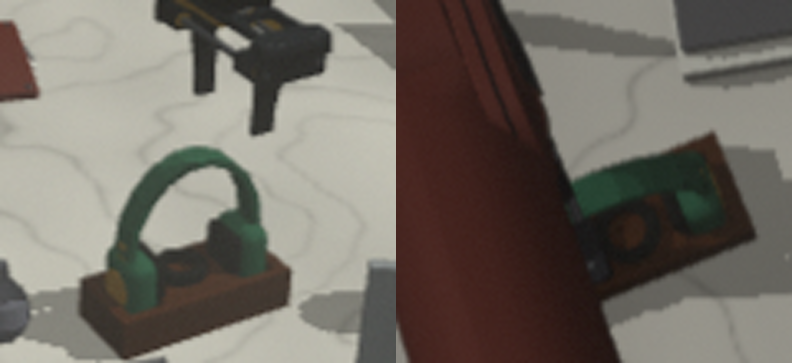

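The open fingers straddle the left part of the band. In the scene crop the tips are at (203,93) and (262,133), midway above it. Now lower and close.

>>> {"api": "carry_out", "payload": {"motion": [[-0.04,0.01,0.59,0,0,0.01,1],[-0.04,0.01,0.59,0,0,0.01,1],[-0.04,0.01,0.59,0,0,0.01,1],[-0.04,0.01,0.59,0,0,0.01,1],[0,0,0,0,0,0,1]]}}

```text
clock: 3.82
position: [0.6033, 0.2212, 0.1497]
ee_rot: [[-0.312, 0.95, -0.003], [0.95, 0.312, -0.002], [-0.001, -0.003, -1.0]]
contact_force: [-1.0, 0.3, 0.3]
width: 0.997
gripper_force: 0.0
```

```bash
python3 -c "
from h import *
import cv2
g=T(D,[0,.037,.151])[0];print(g);plan(g,18.23,1)
im=r.read_camera('scene')
cv2.imwrite('pics/d.png',cv2.resize(im[170:260,280:380],None,fx=6,fy=6,interpolation=2))"
```

```text
[0.60352521 0.22194291 0.151     ]
clock 3.825 pos [0.6033 0.2212 0.1497] F [-1.   0.3  0.3] turn deg [-0.18  0.04 -0.05]
[0.02, 0.02, -0.04, -0.02, 0.0, -0.01]
```

View pics/d.png

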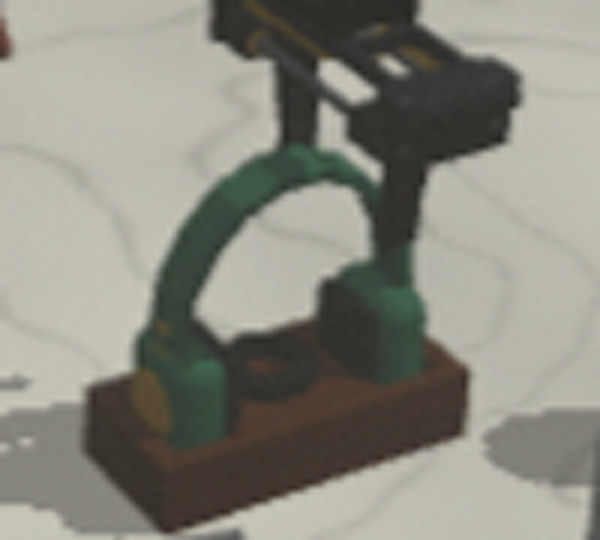

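The front finger at (403,200) and the rear finger at (297,105) straddle the band at the left grip. Closing.

>>> {"api": "carry_out", "payload": {"motion": [[0,0,0,0,0,0,0.5],[0,0,0,0,0,0,0.3],[0,0,0,0,0,0,0],[0,0,0,0,0,0,0],[0,0,0,0,0,0,0]]}}

```text
clock: 4.5
position: [0.6043, 0.2217, 0.1518]
ee_rot: [[-0.312, 0.95, 0.0], [0.95, 0.312, 0.0], [-0.0, 0.0, -1.0]]
contact_force: [-0.6, 0.1, -0.4]
width: 0.518
gripper_force: 0.0
```

>>> {"api": "carry_out", "payload": {"motion": [[0,0,0,0,0,0,0],[0,0,0,0,0,0,0],[0,0,0,0,0,0,0]]}}

```text
clock: 4.88
position: [0.6042, 0.2217, 0.1517]
ee_rot: [[-0.312, 0.95, -0.0], [0.95, 0.312, -0.0], [0.0, -0.0, -1.0]]
contact_force: [-0.7, -0.1, 0.8]
width: 0.342
gripper_force: 30.0
```

>>> {"api": "carry_out", "payload": {"motion": [[0,0,-0.3,0,0,0,0],[0,0,-0.3,0,0,0,0],[0,0,-0.4,0,0,0,0],[0,0,-0.5,0,0,0,0],[0,0,0,0,0,0,0]]}}

```text
clock: 5.5
position: [0.6052, 0.222, 0.1987]
ee_rot: [[-0.312, 0.95, 0.003], [0.95, 0.312, 0.001], [0.0, 0.003, -1.0]]
contact_force: [0.3, -0.9, -2.7]
width: 0.345
gripper_force: 30.0
```

>>> {"api": "carry_out", "payload": {"motion": [[0,0,-0.5,0,0,0,0],[0,0,-0.6,0,0,0,0],[0,0,-0.6,0,0,0,0],[0,0,-0.5,0,0,0,0],[0,0,-0.3,0,0,0,0]]}}

```text
clock: 6.12
position: [0.6045, 0.2218, 0.2731]
ee_rot: [[-0.312, 0.95, 0.001], [0.95, 0.312, 0.0], [0.0, 0.001, -1.0]]
contact_force: [-0.1, 0.4, -3.0]
width: 0.338
gripper_force: 30.0
```

```bash
python3 -c "
from h import *
import cv2
g=T(S,[-.115,.037,.270])[0];print(g);plan(g,5.38,20)
s=r.sense();print(s['torque'],s['width'])
im=r.read_camera('scene')
cv2.imwrite('pics/e.png',cv2.resize(im[140:260,260:400],None,fx=5,fy=5,interpolation=2))"
```

```text
[ 0.45273745 -0.19934549  0.27      ]
clock 6.125 pos [0.6045 0.2218 0.2731] F [-0.1  0.4 -3. ] turn deg [ 0.06 -0.02 12.81]
[-0.59, -0.46, 0.0, 0.0, -0.0, 0.06]
[-0.59, -0.45, 0.0, 0.0, -0.0, 0.06]
[-0.6, -0.45, 0.0, 0.0, -0.0, 0.06]
[-0.6, -0.44, 0.0, 0.0, -0.0, 0.06]
[-0.61, -0.43, 0.0, 0.0, -0.0, 0.06]
[-0.61, -0.43, 0.0, 0.0, -0.0, 0.06]
[-0.62, -0.42, 0.0, 0.0, -0.0, 0.06]
[-0.62, -0.41, 0.0, 0.0, -0.0, 0.06]
[-0.63, -0.41, 0.0, 0.0, -0.0, 0.06]
[-0.63, -0.4, 0.0, 0.0, -0.0, 0.06]
[-0.64, -0.39, 0.0, 0.0, -0.0, 0.06]
[-0.64, -0.38, 0.0, 0.0, -0.0, 0.06]
[-0.64, -0.38, 0.0, 0.0, -0.0, 0.06]
[-0.65, -0.37, 0.01, 0.0, -0.0, 0.06]
[-0.65, -0.36, 0.01, 0.0, -0.0, 0.06]
[-0.66, -0.35, 0.01, 0.0, -0.0, 0.06]
[-0.66, -0.35, 0.01, 0.0, -0.0, 0.06]
[-0.66, -0.34, 0.01, 0.0, -0.0, 0.06]
[-0.67, -0.33, 0.01, 0.0, -0.0, 0.06]
[-0.67, -0.33, 0.01, 0.0, -0.0, 0.06]
[-0.04841159  0.02587539 -0.00674338] 0.337677130881392
```

View pics/e.png

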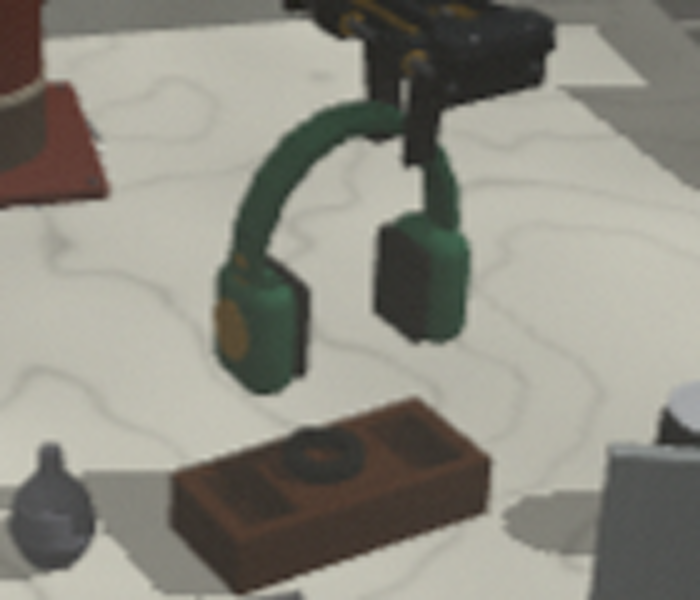

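The headphones are lifted and look level, with the cup bottoms at crop (265,393) and (430,342). The ring was left in place. Now carry them toward the free-end side of the bar.

>>> {"api": "carry_out", "payload": {"motion": [[-0.6,-0.46,0,0,0,0.06,0],[-0.6,-0.45,0,0,0,0.06,0],[-0.6,-0.45,0,0,0,0.06,0],[-0.6,-0.44,0,0,0,0.06,0],[-0.61,-0.43,0,0,0,0.06,0]]}}

```text
clock: 6.8
position: [0.5661, 0.1143, 0.2718]
ee_rot: [[-0.261, 0.965, 0.0], [0.965, 0.261, 0.0], [0.0, 0.0, -1.0]]
contact_force: [-0.2, -0.2, -2.4]
width: 0.338
gripper_force: 30.0
```

>>> {"api": "carry_out", "payload": {"motion": [[-0.61,-0.43,0,0,0,0.06,0],[-0.62,-0.42,0,0,0,0.06,0],[-0.62,-0.41,0,0,0,0.06,0],[-0.63,-0.41,0,0,0,0.06,0],[-0.63,-0.4,0,0,0,0.06,0]]}}

```text
clock: 7.42
position: [0.5284, 0.0088, 0.2718]
ee_rot: [[-0.21, 0.978, 0.0], [0.978, 0.21, -0.0], [-0.0, 0.0, -1.0]]
contact_force: [-0.2, 0.6, -2.1]
width: 0.338
gripper_force: 30.0
```

>>> {"api": "carry_out", "payload": {"motion": [[-0.64,-0.39,0,0,0,0.06,0],[-0.64,-0.38,0,0,0,0.06,0],[-0.64,-0.38,0,0,0,0.06,0],[-0.65,-0.37,0,0,0,0.06,0],[-0.65,-0.36,0,0,0,0.06,0]]}}

```text
clock: 8.05
position: [0.4915, -0.0968, 0.2718]
ee_rot: [[-0.159, 0.987, 0.0], [0.987, 0.159, 0.0], [0.0, 0.0, -1.0]]
contact_force: [0.3, 0.7, -2.6]
width: 0.338
gripper_force: 30.0
```

>>> {"api": "carry_out", "payload": {"motion": [[-0.66,-0.35,0,0,0,0.06,0],[-0.66,-0.35,0,0,0,0.06,0],[-0.66,-0.34,0,0,0,0.06,0],[-0.67,-0.33,0,0,0,0.06,0],[0,0,0,0,0,0,0]]}}

```text
clock: 8.68
position: [0.462, -0.1823, 0.2719]
ee_rot: [[-0.115, 0.993, 0.0], [0.993, 0.115, -0.0], [-0.0, 0.0, -1.0]]
contact_force: [-0.9, 0.2, -1.5]
width: 0.337
gripper_force: 30.0
```

```bash
python3 -c "
from h import *
import cv2
g=T(S,[-.115,.037,.270])[0];print(g);plan(g,5.38,1)
g=T(S,[0,.037,.270])[0];print(g);plan(g,5.38,6)
D2=[.6045+.037*np.sin(D[2]),.2218-.037*np.cos(D[2]),D[2]]
print((proj('scene',T(D2,[[.03,-.049,.135],[.03,-.083,.135],[.03,.083,.135],[.03,.049,.135]]))-[260,140])*5)
im=r.read_camera('scene');t=r.read_camera('top')
a=cv2.resize(im[120:270,140:270],None,fx=4,fy=4,interpolation=2)
cv2.imwrite('pics/f.png',a)"
```

```text
[ 0.45273745 -0.19934549  0.27      ]
clock 8.675 pos [ 0.462  -0.1823  0.2719] F [-0.9  0.2 -1.5] turn deg [0.01 0.02 1.21]
[-0.53, -0.37, 0.06, 0.0, 0.0, 0.12]
[ 0.56723085 -0.18856299  0.27      ]
clock 8.675 pos [ 0.462  -0.1823  0.2719] F [-0.9  0.2 -1.5] turn deg [0.01 0.02 1.21]
[-0.1, 0.58, 0.01, 0.0, 0.0, 0.02]
[-0.1, 0.58, 0.01, 0.0, 0.0, 0.02]
[-0.1, 0.58, 0.01, 0.0, 0.0, 0.02]
[-0.1, 0.58, 0.01, 0.0, 0.0, 0.02]
[-0.09, 0.58, 0.01, 0.0, 0.0, 0.02]
[-0.09, 0.58, 0.01, 0.0, 0.0, 0.02]
[[297.42988397 391.76043567]
 [251.17960955 405.54893274]
 [468.97963452 340.61666924]
 [425.96701564 353.43993087]]
```

View pics/f.png

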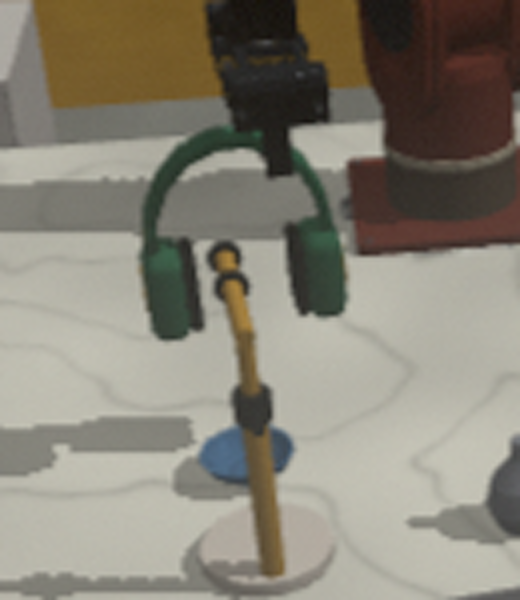

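The headphones hang level behind the free end. The collars at crop (224,256) and (232,284) sit inside the arch, which is slightly left (+y) of centred. I'll centre it and then slide it over the bar.

>>> {"api": "carry_out", "payload": {"motion": [[-0.5,0,0,0,0,0.12,0],[-0.02,0.6,0,0,0,0,0],[-0.02,0.6,0,0,0,0,0],[-0.02,0.6,0,0,0,0,0],[0,0.6,0,0,0,0,0]]}}

```text
clock: 9.4
position: [0.5374, -0.19, 0.2715]
ee_rot: [[-0.098, 0.995, -0.0], [0.995, 0.098, -0.001], [-0.001, -0.0, -1.0]]
contact_force: [-0.3, 0.8, -2.5]
width: 0.341
gripper_force: 30.0
```

>>> {"api": "carry_out", "payload": {"motion": [[0,0.6,0,0,0,0,0],[0,0.4,0,0,0,0,0],[0,0,0,0,0,0,0]]}}

```text
clock: 9.78
position: [0.5668, -0.1867, 0.2713]
ee_rot: [[-0.098, 0.995, -0.001], [0.995, 0.098, -0.001], [-0.001, -0.001, -1.0]]
contact_force: [0.5, -0.3, -1.8]
width: 0.342
gripper_force: 30.0
```

```bash
python3 -c "
from h import *
import cv2
g=T(S,[0,.037,.23])[0];print(g);plan(g,5.38,1)
im=r.read_camera('scene');t=r.read_camera('top')
a=cv2.resize(im[130:250,150:240],None,fx=5,fy=5,interpolation=2)
b=cv2.resize(t[130:250,330:400],None,fx=5,fy=5,interpolation=2)
cv2.imwrite('pics/g.png',np.hstack([a,b]))"
```

```text
[ 0.56723085 -0.18856299  0.23      ]
clock 9.775 pos [ 0.5668 -0.1867  0.2713] F [ 0.5 -0.3 -1.8] turn deg [-0.06  0.05  0.24]
[-0.06, 0.01, 1.38, -0.01, 0.0, 0.02]
```

View pics/g.png

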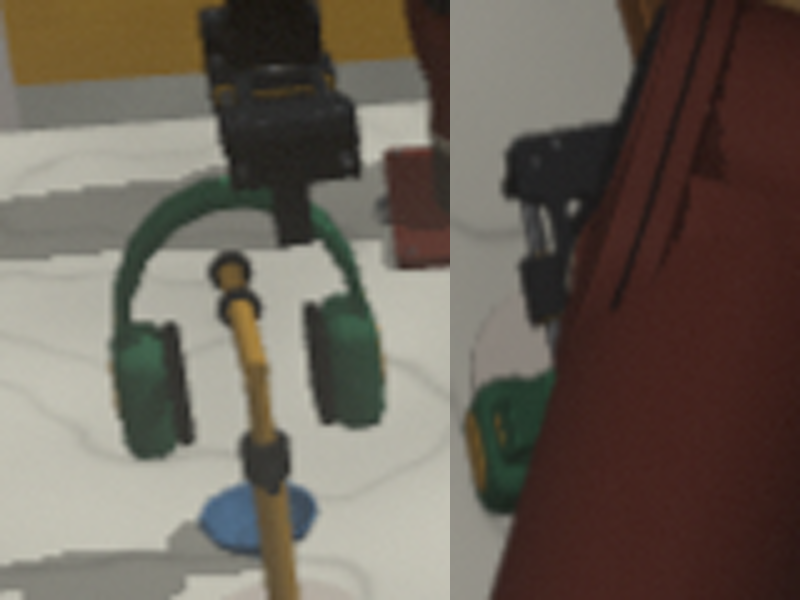

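The arch is over the seat, with the collars at crop (230,271) and (239,306) inside it. Before lowering I'll refine the seat position from the collar centroids in the first pictures.

```bash
python3 - <<'E'
from h import *
import cv2
def cen(n,x0,x1,y0,y1):
    im=cv2.imread(f"pics/{n}0.png").astype(int)[y0:y1,x0:x1]; m=(im.max(2)<(75 if n=="top" else 85))
    y,x=np.nonzero(m); o=((x.min()+x.max())/2+x0,(y.min()+y.max())/2+y0); print(n,m.sum(),x.mean()+x0,y.mean()+y0,"bbox mid",o); return (x.mean()+x0,y.mean()+y0)
a=cen("top",366,384,214,222);b=cen("top",363,379,194,203);e=cen("scene",188,202,179,188);f=cen("scene",190,204,188,196)
c=lambda x,z=0:(lambda q:np.array([x,0,q[3]+z]))
pt=lambda *v:(lambda q:np.array(v))
for obs in ([("top",c(-.025,.003),(375.5,218.4)),("top",c(.025,.003),(370.7,198.5)),("scene",c(-.022),(195.6,184.2)),("scene",c(.028),(197.8,191.2))],):
    s,e=fit(obs,S.tolist()+[.234]);print(s,np.degrees(s[2]),s[3]+.008,e.tolist())
    s,e=fit(obs+[("top",pt(.06,0,.016),(355.3,205.3))],S.tolist()+[.234]);print(s,np.degrees(s[2]),s[3]+.008,e.tolist())
E
```

```text
top 44 374.6363636363636 218.36363636363637 bbox mid (np.float64(374.5), np.float64(218.0))
top 48 371.2708333333333 197.64583333333334 bbox mid (np.float64(370.5), np.float64(198.0))
scene 26 195.15384615384616 182.3846153846154 bbox mid (np.float64(195.5), np.float64(183.0))
scene 23 196.91304347826087 190.04347826086956 bbox mid (np.float64(197.5), np.float64(191.0))
[ 0.57020167 -0.22475756  0.12950676  0.23538803] 7.420190788432912 0.24338803409566107 [[0.2, 0.2], [-0.1, -0.2], [0.1, -0.1], [-0.0, 0.2]]
[ 0.56942442 -0.22516091  0.09548356  0.23513531] 5.470805279843416 0.24313531269803612 [[-0.0, 0.6], [0.4, 0.1], [0.3, -0.2], [-0.5, 0.2], [-0.8, -0.9]]
```

>>> {"api": "carry_out", "payload": {"motion": [[-0.05,0,0.3,0,0,-0.05,0],[0,0,0.4,0,0,0,0],[0,0,0.4,0,0,0,0],[0,0,0.2,0,0,0,0],[0,0,0,0,0,0,0]]}}

```text
clock: 10.5
position: [0.5662, -0.188, 0.2322]
ee_rot: [[-0.106, 0.994, -0.001], [0.994, 0.106, 0.0], [0.0, -0.001, -1.0]]
contact_force: [-0.3, -0.6, -1.4]
width: 0.341
gripper_force: 30.0
```

>>> {"api": "carry_out", "payload": {"motion": [[0,0,0.05,0,0,0,0],[0,0,0.05,0,0,0,0],[0,0,0,0,0,0,0]]}}

```text
clock: 10.88
position: [0.5664, -0.1882, 0.2298]
ee_rot: [[-0.106, 0.994, 0.0], [0.994, 0.106, -0.0], [-0.0, 0.0, -1.0]]
contact_force: [0.3, 0.5, -1.4]
width: 0.343
gripper_force: 30.0
```

>>> {"api": "carry_out", "payload": {"motion": [[0,0,0.05,0,0,0,0],[0,0,0.05,0,0,0,0],[0,0,0,0,0,0,0]]}}

```text
clock: 11.25
position: [0.5663, -0.1881, 0.2266]
ee_rot: [[-0.106, 0.994, -0.0], [0.994, 0.106, 0.0], [0.0, -0.0, -1.0]]
contact_force: [-0.7, -0.0, -2.2]
width: 0.337
gripper_force: 30.0
```

>>> {"api": "carry_out", "payload": {"motion": [[0,0,0.04,0,0,0,0],[0,0,0.04,0,0,0,0],[0,0,0,0,0,0,0]]}}

```text
clock: 11.62
position: [0.5664, -0.1882, 0.2243]
ee_rot: [[-0.106, 0.994, -0.0], [0.994, 0.106, -0.0], [-0.0, -0.0, -1.0]]
contact_force: [-0.0, -0.1, -2.7]
width: 0.337
gripper_force: 30.0
```

>>> {"api": "carry_out", "payload": {"motion": [[0,0,0.04,0,0,0,0],[0,0,0.04,0,0,0,0],[0,0,0,0,0,0,0]]}}

```text
clock: 12.0
position: [0.5663, -0.1882, 0.2218]
ee_rot: [[-0.106, 0.994, -0.0], [0.994, 0.106, -0.0], [-0.0, -0.0, -1.0]]
contact_force: [0.2, 0.7, -1.9]
width: 0.34
gripper_force: 30.0
```

>>> {"api": "carry_out", "payload": {"motion": [[0,0,0.04,0,0,0,0],[0,0,0,0,0,0,0]]}}

```text
clock: 12.25
position: [0.5664, -0.1882, 0.2207]
ee_rot: [[-0.106, 0.994, -0.0], [0.994, 0.106, -0.0], [-0.0, -0.0, -1.0]]
contact_force: [-0.2, -0.1, -1.4]
width: 0.34
gripper_force: 30.0
```

>>> {"api": "carry_out", "payload": {"motion": [[0,0,0.04,0,0,0,0],[0,0,0,0,0,0,0]]}}

```text
clock: 12.5
position: [0.5663, -0.1882, 0.2195]
ee_rot: [[-0.106, 0.994, -0.0], [0.994, 0.106, 0.0], [0.0, -0.0, -1.0]]
contact_force: [0.1, -0.2, -3.3]
width: 0.345
gripper_force: 30.0
```

>>> {"api": "carry_out", "payload": {"motion": [[0,0,0.04,0,0,0,0],[0,0,0,0,0,0,0]]}}

```text
clock: 12.75
position: [0.5664, -0.1882, 0.2183]
ee_rot: [[-0.106, 0.994, -0.0], [0.994, 0.106, -0.0], [-0.0, -0.0, -1.0]]
contact_force: [-0.5, 1.0, -2.9]
width: 0.34
gripper_force: 30.0
```

Past where the collars would have touched, so I'll continue in 1 mm steps.

>>> {"api": "carry_out", "payload": {"motion": [[0,0,0.03,0,0,0,0],[0,0,0,0,0,0,0]]}}

```text
clock: 13.0
position: [0.5665, -0.1883, 0.2176]
ee_rot: [[-0.106, 0.994, 0.0], [0.994, 0.106, -0.0], [-0.0, 0.0, -1.0]]
contact_force: [-1.1, -0.5, -0.1]
width: 0.343
gripper_force: 30.0
```

>>> {"api": "carry_out", "payload": {"motion": [[0,0,0.03,0,0,0,0],[0,0,0,0,0,0,0]]}}

```text
clock: 13.25
position: [0.5666, -0.1884, 0.2171]
ee_rot: [[-0.106, 0.994, 0.001], [0.994, 0.106, -0.0], [-0.0, 0.001, -1.0]]
contact_force: [-2.2, 0.7, 5.0]
width: 0.34
gripper_force: 29.9
```

>>> {"api": "carry_out", "payload": {"motion": [[0,0,0.03,0,0,0,0],[0,0,0,0,0,0,0]]}}

```text
clock: 13.5
position: [0.5667, -0.1884, 0.2164]
ee_rot: [[-0.106, 0.994, 0.001], [0.994, 0.106, -0.0], [-0.0, 0.001, -1.0]]
contact_force: [-2.1, 0.2, 7.0]
width: 0.344
gripper_force: 30.0
```

Contact came at TCP z of about 0.2175, so the crown's underside is at about 0.2425, matching the estimated bar top. I'll ease off slightly and check the torque and the picture.

>>> {"api": "carry_out", "payload": {"motion": [[0,0,-0.02,0,0,0,0],[0,0,0,0,0,0,0]]}}

```text
clock: 13.75
position: [0.5667, -0.1884, 0.2166]
ee_rot: [[-0.106, 0.994, 0.001], [0.994, 0.106, -0.0], [-0.0, 0.001, -1.0]]
contact_force: [-0.7, 0.7, 4.3]
width: 0.341
gripper_force: 30.0
```

```bash
python3 - <<'E'
from h import *
import cv2
F=[];M=[]
for i in range(6):
    im=r.read_camera('scene'); s=r.sense(); F.append(s["contact_force"]); M.append(s["torque"])
print(s["clock"],np.mean(F,0),np.mean(M,0),np.std(M,0),s["position"])
R=s["ee_rot"];print("tool-frame M",R.T@np.mean(M,0))
t=r.read_camera('top')
a=cv2.resize(im[150:240,150:230],None,fx=6,fy=6,interpolation=2)
b=cv2.resize(t[150:240,345:395],None,fx=6,fy=6,interpolation=2)
cv2.imwrite('pics/h.png',np.hstack([a,b]))
# predicted band front/back edges, crown top, in the scene crop, and collars
c=(proj('scene',T([.5697,-.225,np.radians(6)],[[.015,0,.253],[-.015,0,.253],[.015,0,.243],[-.025,0,.249],[.025,0,.249],[.028,0,.235]]))-[150,150])*6
print(c.round(0).tolist())
E
```

```text
14.05 [-1.28246183  0.0886654   5.60340889] [-0.27858662  0.16098923 -0.02717375] [0.01587201 0.03381918 0.02889695] [ 0.5666615  -0.18838897  0.21655837]
tool-frame M [ 0.18965382 -0.25994722  0.02693177]
[[278.0, 206.0], [272.0, 180.0], [280.0, 223.0], [271.0, 178.0], [281.0, 222.0], [285.0, 249.0]]
```

View pics/h.png

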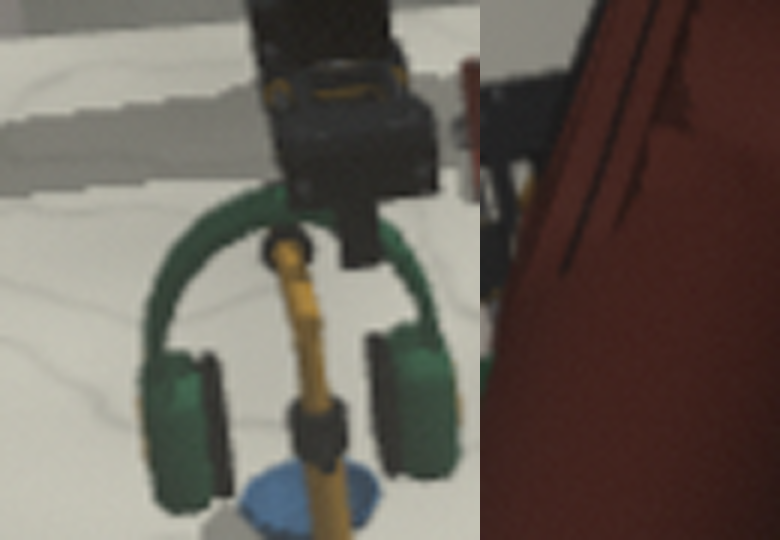

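The band's underside meets the near collar's top at crop (288,223), which is what seating predicts. To be sure both collars clear, I'll raise 3 mm, still below the collar tops, and feel ±4 mm along the bar.

>>> {"api": "carry_out", "payload": {"motion": [[0,0,-0.1,0,0,0,0],[0,0,0,0,0,0,0],[0,0.07,0,0,0,0,0],[0,0,0,0,0,0,0]]}}

```text
clock: 14.6
position: [0.5685, -0.1878, 0.2189]
ee_rot: [[-0.106, 0.994, -0.001], [0.994, 0.106, -0.0], [0.0, -0.001, -1.0]]
contact_force: [0.2, -0.3, -2.5]
width: 0.344
gripper_force: 30.0
```

>>> {"api": "carry_out", "payload": {"motion": [[0,0.07,0,0,0,0,0],[0,0,0,0,0,0,0]]}}

```text
clock: 14.85
position: [0.5707, -0.1876, 0.2192]
ee_rot: [[-0.106, 0.994, -0.0], [0.994, 0.106, -0.0], [-0.0, -0.0, -1.0]]
contact_force: [0.4, 0.4, -1.3]
width: 0.336
gripper_force: 30.0
```

```bash
cat > m.py <<'E'
from h import *
F=[];M=[]
for i in range(5):
    r.read_camera('scene'); s=r.sense(); F.append(s["contact_force"]); M.append(s["ee_rot"].T@s["torque"])
print(s["clock"],np.mean(F,0).round(2),"toolM",np.mean(M,0).round(3),s["position"].round(4))
E
python3 m.py
```

```text
15.1 [-0.27 -0.01 -2.16] toolM [0.028 0.011 0.004] [ 0.5705 -0.1878  0.2193]
```

>>> {"api": "carry_out", "payload": {"motion": [[0,-0.07,0,0,0,0,0],[0,-0.07,0,0,0,0,0],[0,-0.07,0,0,0,0,0],[0,0,0,0,0,0,0]]}}

```text
clock: 15.6
position: [0.5641, -0.1885, 0.2193]
ee_rot: [[-0.106, 0.994, 0.0], [0.994, 0.106, 0.0], [0.0, 0.0, -1.0]]
contact_force: [-0.6, -0.3, -2.0]
width: 0.338
gripper_force: 30.0
```

>>> {"api": "carry_out", "payload": {"motion": [[0,-0.07,0,0,0,0,0],[0,0,0,0,0,0,0]]}}

```text
clock: 15.85
position: [0.5621, -0.1887, 0.2193]
ee_rot: [[-0.106, 0.994, -0.0], [0.994, 0.106, 0.0], [0.0, -0.0, -1.0]]
contact_force: [0.8, -0.2, -2.3]
width: 0.343
gripper_force: 30.0
```

```bash
python3 m.py
```

```text
16.1 [ 0.15 -0.19 -2.35] toolM [ 0.034  0.03  -0.011] [ 0.5623 -0.1886  0.2193]
```

>>> {"api": "carry_out", "payload": {"motion": [[0,-0.07,0,0,0,0,0],[0,0,0,0,0,0,0]]}}

```text
clock: 16.35
position: [0.56, -0.189, 0.2193]
ee_rot: [[-0.106, 0.994, -0.0], [0.994, 0.106, 0.0], [0.0, -0.0, -1.0]]
contact_force: [0.3, -0.4, -1.7]
width: 0.342
gripper_force: 30.0
```

>>> {"api": "carry_out", "payload": {"motion": [[0,-0.05,0,0,0,0,0],[0,0,0,0,0,0,0]]}}

```text
clock: 16.6
position: [0.5595, -0.1888, 0.2195]
ee_rot: [[-0.107, 0.994, 0.002], [0.994, 0.107, -0.0], [-0.0, 0.002, -1.0]]
contact_force: [5.2, -0.2, -3.7]
width: 0.341
gripper_force: 30.0
```

>>> {"api": "carry_out", "payload": {"motion": [[0,-0.05,0,0,0,0,0],[0,0,0,0,0,0,0]]}}

```text
clock: 16.85
position: [0.559, -0.1886, 0.2198]
ee_rot: [[-0.108, 0.994, 0.004], [0.994, 0.108, -0.0], [-0.001, 0.004, -1.0]]
contact_force: [9.6, -0.2, -5.5]
width: 0.338
gripper_force: 30.1
```

```bash
python3 m.py
```

```text
17.1 [ 9.62  0.28 -4.42] toolM [-1.955 -0.121 -0.375] [ 0.5591 -0.1886  0.2198]
```

I felt the free-end collar at TCP x of about 0.5598, so the seat centre is at 0.5668. I'll go back to the centre and lower.

>>> {"api": "carry_out", "payload": {"motion": [[0,0.16,0,0,0,0,0],[0,0.17,0,0,0,0,0],[0,0,0,0,0,0,0],[0,0,0.03,0,0,0,0],[0,0,0,0,0,0,0]]}}

```text
clock: 17.73
position: [0.5668, -0.1883, 0.2182]
ee_rot: [[-0.106, 0.994, -0.0], [0.994, 0.106, 0.0], [0.0, -0.0, -1.0]]
contact_force: [0.3, -1.0, -3.1]
width: 0.34
gripper_force: 30.0
```

>>> {"api": "carry_out", "payload": {"motion": [[0,0,0.03,0,0,0,0],[0,0,0,0,0,0,0]]}}

```text
clock: 17.98
position: [0.5669, -0.1882, 0.2175]
ee_rot: [[-0.106, 0.994, -0.0], [0.994, 0.106, -0.0], [-0.0, -0.0, -1.0]]
contact_force: [-1.1, -1.2, -0.7]
width: 0.342
gripper_force: 30.0
```

```bash
python3 m.py
```

```text
18.225 [ 0.12 -0.1  -2.01] toolM [ 0.069 -0.048  0.018] [ 0.567  -0.1881  0.2175]
```

>>> {"api": "carry_out", "payload": {"motion": [[0,0,0.02,0,0,0,0],[0,0,0,0,0,0,0]]}}

```text
clock: 18.48
position: [0.567, -0.1882, 0.2171]
ee_rot: [[-0.106, 0.994, 0.0], [0.994, 0.106, -0.0], [-0.0, 0.0, -1.0]]
contact_force: [-1.1, 1.1, 1.0]
width: 0.34
gripper_force: 30.0
```

```bash
python3 m.py
```

```text
18.725 [-1.46  0.27  2.13] toolM [ 0.289 -0.056  0.071] [ 0.567  -0.1882  0.217 ]
```

The bar now carries the weight with a net 2 N. Release gently.

>>> {"api": "carry_out", "payload": {"motion": [[0,0,0,0,0,0,0.36],[0,0,0,0,0,0,0.4],[0,0,0,0,0,0,0.45],[0,0,0,0,0,0,0.5],[0,0,0,0,0,0,0.6]]}}

```text
clock: 19.35
position: [0.567, -0.1881, 0.2169]
ee_rot: [[-0.106, 0.994, 0.0], [0.994, 0.106, -0.0], [-0.0, 0.0, -1.0]]
contact_force: [0.5, -0.1, -0.4]
width: 0.542
gripper_force: 0.0
```

>>> {"api": "carry_out", "payload": {"motion": [[0,0,0,0,0,0,0.7],[0,0,0,0,0,0,0.8],[0,0,0,0,0,0,0.8]]}}

```text
clock: 19.73
position: [0.567, -0.1882, 0.2169]
ee_rot: [[-0.106, 0.994, -0.0], [0.994, 0.106, -0.0], [-0.0, -0.0, -1.0]]
contact_force: [0.4, 0.4, -1.1]
width: 0.776
gripper_force: 0.0
```

```bash
python3 m.py; python3 -c "
import cv2;from workcell import r
cv2.imwrite('pics/i.png',cv2.resize(r.read_camera('scene')[150:240,150:250],None,fx=6,fy=6,interpolation=2))"
```

```text
19.975 [-0.13 -0.05 -0.06] toolM [ 0.059 -0.066 -0.004] [ 0.567  -0.1881  0.2169]
```

Released with no residual force. Retreat straight up.

>>> {"api": "carry_out", "payload": {"motion": [[0,0,-0.2,0,0,0,0.8],[0,0,-0.4,0,0,0,0.8],[0,0,-0.6,0,0,0,0.8],[0,0,-0.8,0,0,0,0.8],[0,0,-0.8,0,0,0,0.8]]}}

```text
clock: 20.65
position: [0.5671, -0.1883, 0.303]
ee_rot: [[-0.106, 0.994, 0.001], [0.994, 0.106, -0.0], [-0.0, 0.001, -1.0]]
contact_force: [0.2, -0.3, 1.0]
width: 0.8
gripper_force: 0.0
```

>>> {"api": "carry_out", "payload": {"motion": [[0,0,-0.6,0,0,0,0.8],[0,0,-0.4,0,0,0,0.8],[0,0,0,0,0,0,0.8],[0,0,0,0,0,0,0.8]]}}

```text
clock: 21.15
position: [0.5668, -0.188, 0.3301]
ee_rot: [[-0.106, 0.994, -0.001], [0.994, 0.106, 0.0], [0.0, -0.001, -1.0]]
contact_force: [-0.1, 0.3, 0.3]
width: 0.8
gripper_force: 0.0
```

```bash
python3 - <<'E'
from h import *
import cv2
Q=[.567+.037*np.sin(np.radians(6.1)),-.1882-.037*np.cos(np.radians(6.1)),np.radians(6.1)]
print("origin",Q)
b=np.array([[.03,s*.066,.2425-.163] for s in(-1,1)]+[[.015,0,.2525]]+[[-.015,0,.2525]]); print("pred bottoms, crown",proj('scene',T(Q,b)).round(1).tolist())
for k in range(3):
    im=r.read_camera('scene').astype(int); B,G,Rr=im[...,0],im[...,1],im[...,2]
    m=((G>Rr+12)&(G>B+4)).astype(np.uint8); m[:,:150]=0;m[:,250:]=0;m[:150]=0
    y,x=np.nonzero(m); c=(x.min()+x.max())/2
    print(m.sum(),x.min(),x.max(),y.min(),"x at top",x[y<=y.min()+1].mean(),"bottom L",y[x<c].max(),"R",y[x>c].max(),"centroid",x.mean(),y.mean())
print(r.sense()["clock"],r.sense()["position"])
E
```

```text
origin [np.float64(0.5709317706394406), np.float64(-0.22499050393292858), np.float64(0.1064650843716541)]
pred bottoms, crown [[182.3, 237.1], [223.1, 230.7], [196.4, 184.6], [195.4, 180.3]]
600 175 226 180 x at top 198.2 bottom L 234 R 227 centroid 199.39833333333334 202.64
607 175 226 180 x at top 198.2 bottom L 233 R 227 centroid 199.3492586490939 202.72652388797363
614 174 226 180 x at top 198.2 bottom L 233 R 227 centroid 199.1514657980456 203.02280130293158
21.3 [ 0.5667576  -0.18796512  0.33014593]
```

```bash
python3 -c "
from workcell import r
print(r.finish_job())"
```

```text
the job is handed in; nothing more can be done
None
```

The headphones hang level and still by their headband in the seat between the two collars, bar top felt at about 0.2425 m with under 20 N read at the wrist throughout, and the job was handed in at about 21 s with the arm clear.

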